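# Find and mark the slack hold-down leaf

## Robot

A 7-joint arm with a two-finger parallel gripper is mounted at the origin on the work surface. World frame = base frame: x ahead of the robot, y to its left, z up, the work surface at z = 0. Lengths are in m, angles in rad, forces in N, time in s.
With the tool pointing down it reaches from about 0.425 to 0.825 m from the base axis. Payload 3.6 kg.
Tool frame: the origin (TCP) lies at the very end of the fingers, on their centre line; the grasp point (between the pads) lies 19 mm behind it; z points along the fingers, y is the direction in which the jaws open and shut (so a half turn about z gives the same grasp; the last joint's range is limited). The gripper opens to 85 mm and grips with 20 to 120 N. Pads are 22 mm wide; open, the fingers measure 114 mm over their backs; the gripper's body (76 mm by 85 mm) begins 54 mm behind the grasp point. The pads swing forward as they close: fully open they stand 13 mm farther back than shut.
Start: joints at [-1.353, 0.615, -0.013, 1.423, 0.008, 1.103, -0.04], TCP at [0.157, 0.631, 0.231] pointing down, gripper open.
Joint ranges: [-3.12, 3.12], [-0.3, 2.06], [-1.34, 1.32], [0.26, 2.42], [-1.36, 4.5], [0.01, 1.98], [-2.84, 2.84]. Speed limits (rad/s): [2.79, 2.79, 3.14, 3.14, 3.14, 3.14, 3.14].

## Interface

Orientations are given as [roll, pitch, yaw] about the fixed x, y, z axes, in that order (R = Rz(yaw) Ry(pitch) Rx(roll)).
In Python, from station import env gives the robot as it stands.
- The arm moves only by the tool drive_tool, never from a script. Its argument "deltas" is a list of rows, each a list of 3 entries, a list of its own where there are three numbers: the shift along the tool's x, y, z in mm, then the turn, a rotation vector about the tool's x, y, z in rad, then the opening, from 0 (shut) to 1 (fully open). In form: [[[dx, dy, dz], [wx, wy, wz], gripper], ...]. A call has exactly 8 rows; each row is the pose to reach, as a shift and turn from the pose commanded when the call began, along the tool's axes at that moment; what a row does not reach only later rows make up. A row lasts 1/12 s, in which the tool goes at most 41.7 mm and 7.16 degrees, less where a joint would pass 70% of its speed; a pose out of reach is approached as far as the arm can. A call with a gripper value outside its range is refused whole. The fingers move at their own pace and stop on an object; "squeeze" is the grip in N (left out, the last holds). Time passes only in rows, so rows that repeat a pose let the fingers close, or fill a call up. It gives the time, the measured TCP pose, the force and the opening at its end, in the units of the state.
- env.state(): the state, without advancing time (a new reading comes with each control period).
- env.camera(name): name is "scene" or "top"; returns a dict with "image" (480x640x3 uint8, red, green, blue), "intrinsics" (3x3 intrinsics, pixels), "pose" (4x4, takes a point from camera to world coordinates). Camera axes: x right, y down, z forward; pixel columns grow to the right and rows downward; lengths in m; the calibration is good to about 2 mm. A picture is of the moment at which its call begins. There is no depth.
- env.sign_off(): hands the job in, once; it reports no verdict.
The state is a dict: "t": time; "joints": joint angles; "dq": joint speeds; "joint_efforts": joint torques, N m; "ee_pos": TCP position; "tcp_rot": TCP orientation; "ft_force": force on the tool from outside, world axes, zero at the start; "torque": the same for the moment, N m; "grip_width": opening from 0.0 (shut) to 1.0 (fully open).
Only numpy, scipy, OpenCV 4.12 (cv2) and the standard library are available. Lean on these libraries where they do the work, as an engineer would, in place of code of your own. Each camera call takes 0.05 s, during which the arm holds its last target.

## Task

One of the three spring leaves on the seed-tray hold-down board has gone slack. With closed fingers press each leaf in turn, from the robot's left to its right, down on the rubber ridge at its middle with about 6 N for half a second (a leaf must never get more than 12 N) and see how far it gives. Then take the wooden marker peg from its stand, stand it fully down in the board hole in front of the leaf that gave most, and let go, leaving the pots and the crayon box where they are.

Things in the scene. Friction and masses are not known exactly. Their poses are not given: they have to be found in the camera images.
- board: Fixed plywood board lying on the table, 240 x 320 x 25 mm (x, y, z); origin at the centre of its underside. Its x axis points away from the robot (yaw within 0.25 rad), its y axis to the robot's left. Three leaf clips stand on it side by side, 100 mm apart along y (y = +100, 0, -100 mm), leaf tips towards the robot; in front of each tip is a hole.
- ridge0 (a point): Highest point (centre) of the black rubber ridge across the middle of the leftmost (the robot's left, +y) spring leaf at rest, 83 mm above the table (this point stays when the leaf bends). Each leaf is a flat steel strip 115 x 26 x 3 mm, its top 75 mm above the table, clamped at its far (+x) end in a block whose bolt heads reach 88 mm; its free tip, towards the robot, bends down.
- board_hole0 (a point): Centre of the mouth of the marker hole in front of the leftmost (the robot's left, +y) leaf, at the board's top face, 25 mm above the table. Round, 19 mm wide with a 3 mm chamfer, 20 mm deep (floor 5 mm above the table). It lies 49 mm in front of the tip of its leaf and 108 mm in front of the leaf's ridge, along the board's -x.
- ridge1 (a point): Highest point (centre) of the black rubber ridge across the middle of the middle spring leaf at rest, 83 mm above the table (this point stays when the leaf bends). All leaves look alike; the slack one may be in any of the three places. Pressed on the ridge with 6 N a sound leaf gives about 5 mm there, the slack one about 10 mm; all spring back. Which is slack must be felt. The leaves stop hard after about 20 mm.
- board_hole1 (a point): Centre of the mouth of the marker hole in front of the middle leaf, at the board's top face, 25 mm above the table. Round, 19 mm wide with a 3 mm chamfer, 20 mm deep (floor 5 mm above the table). It lies 49 mm in front of the tip of its leaf and 108 mm in front of the leaf's ridge, along the board's -x.
- ridge2 (a point): Highest point (centre) of the black rubber ridge across the middle of the rightmost (-y) spring leaf at rest, 83 mm above the table (this point stays when the leaf bends). Each ridge is a round bar 12 mm thick, 32 mm long across its leaf, standing 8 mm proud of it, 60 mm from the clamped root.
- board_hole2 (a point): Centre of the mouth of the marker hole in front of the rightmost (-y) leaf, at the board's top face, 25 mm above the table. Round, 19 mm wide with a 3 mm chamfer, 20 mm deep (floor 5 mm above the table). It lies 49 mm in front of the tip of its leaf and 108 mm in front of the leaf's ridge, along the board's -x.
- marker_mid (a point): Centre, half-way up, of the loose marker peg: a plain round wooden peg 16 mm in diameter, 90 mm tall, 20 to 45 g, with a chamfered foot; z axis along it, up. It starts upright in the stand with its centre 60 mm above the table.
- marker_foot (a point): Centre of the marker peg's foot, 45 mm below its centre.
- stand: Fixed wooden block 70 x 70 x 40 mm that holds the marker peg in an 18 mm wide, 25 mm deep hole in the centre of its top; origin at the centre of its underside.
- pot_a: Bystander: paper plant pot, 54 mm wide, 55 mm tall (with a stick label to 107 mm), loose; origin under its centre.
- pot_b: Bystander: another such pot.
- crayons: Bystander: open cardboard box of crayons 70 x 100 x 45 mm (crayons to 63 mm), loose; origin under its centre.
Not all that is in view belongs to the job. Leave any blue look-alike of the part that bears marker_mid alone.

How it is judged:
By the outcome, as a careful person would: the job done as asked, in the order asked, and still so for the second after the job is handed in, with the robot touching nothing.
It also fails if it takes over 72 s, if anything falls off the work surface, if the arm or the gripper's body presses on something with over 40 N, if the wrist force passes 120 N, or if a joint passes its speed limit or range.

## Working session

There is one attempt and no reset: what is moved stays moved. The work goes in short steps, Python scripts to look and compute and a tool call to move; the robot and the scene stay as the last step left them, time stands still between calls to the robot, and variables do not carry over. Pictures are saved under pics/ and viewed, and the job is handed in when it is done.

Besides the shell and the picture viewer there is one more tool, called after "Request:" by a JSON object that holds its "fn" and its "kwargs". drive_tool: Moves the arm, as the interface text tells. Its arguments: {"type":"object","properties":{"deltas":{"type":"array","items":{"type":"array"}},"squeeze":{"type":"number"}},"required":["deltas"]}

```bash
ls; mkdir -p pics
python3 - <<'E'
from station import env
import cv2,numpy as np,json
np.set_printoptions(precision=4,suppress=True)
print(env.state())
for n in ("scene","top"):
    c=env.camera(n); cv2.imwrite(f"pics/{n}0.png",c["image"][:,:,::-1]); print(n,c["intrinsics"],c["pose"])
    np.savez(f"{n}0.npz",**c)
E
```

```text
pics
{'t': 0.0, 'joints': array([-1.3535,  0.616 , -0.0126,  1.425 ,  0.0081,  1.1034, -0.0404]), 'dq': array([ 0.001 ,  0.0001, -0.0014,  0.0005,  0.    ,  0.002 , -0.0004]), 'joint_efforts': array([ -0.0003, -46.9224,   0.2592, -17.1034,   0.0099,   0.0096,
         0.    ]), 'ee_pos': array([0.1567, 0.63  , 0.2301]), 'tcp_rot': array([-3.1389,  0.    ,  2.8978]), 'ft_force': array([ 0.3738,  0.1932, -0.4211]), 'torque': array([ 0.0025, -0.0197, -0.0248]), 'grip_width': 0.99833893988174}
scene [[478.6341   0.     321.6979]
 [  0.     478.6341 245.5105]
 [  0.       0.       1.    ]] [[-0.8207  0.436  -0.3692  0.9717]
 [ 0.5712  0.6421 -0.5113  0.5679]
 [ 0.0141 -0.6305 -0.776   0.9435]
 [ 0.      0.      0.      1.    ]]
top [[460.9379   0.     319.6865]
 [  0.     460.9379 242.7828]
 [  0.       0.       1.    ]] [[ 0.0162 -0.9899  0.141   0.4433]
 [-0.9998 -0.0173 -0.0064  0.0169]
 [ 0.0088 -0.1409 -0.99    1.1038]
 [ 0.      0.      0.      1.    ]]
```

View pics/scene0.png

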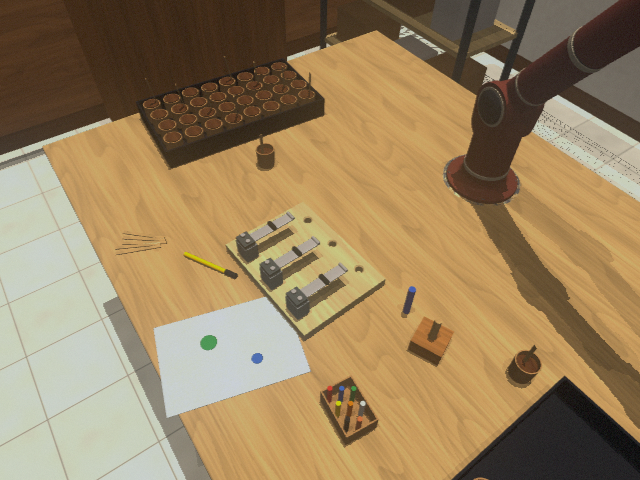

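View pics/top0.png

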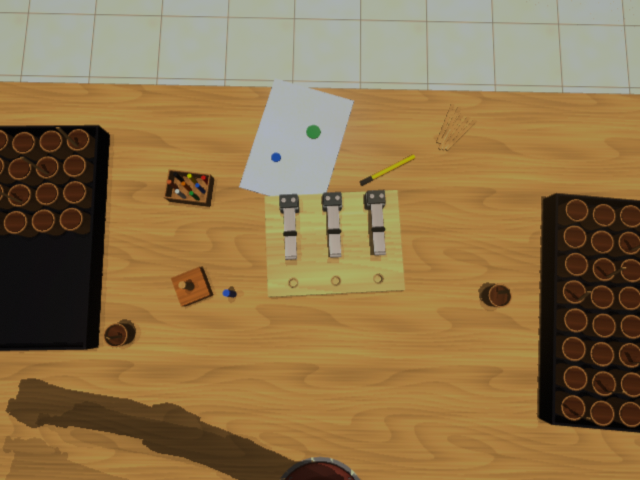

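Scene: the board has its three leaves at about (268,228), (292,258) and (320,284), with holes at (308,220), (333,243) and (359,269). Candidates for the marker peg:
- wooden peg in the stand, scene (435,326) / top (187,286)
- blue look-alike peg, scene (409,300) / top (229,293)
- yellow pencil, scene (210,265)
- pot sticks, scene (533,350) and (262,140)

By the description I choose the wooden peg in the stand, and check it in close crops.

Run:
```python
import cv2,numpy as np
s=cv2.imread("pics/scene0.png");t=cv2.imread("pics/top0.png")
def crop(im,x,y,w,h,k,n):
    c=cv2.resize(im[y:y+h,x:x+w],None,fx=k,fy=k,interpolation=cv2.INTER_CUBIC)
    for i in range(0,w,10): cv2.line(c,(i*k,0),(i*k,6 if i%50 else 14),(0,0,255),1); 
    for j in range(0,h,10): cv2.line(c,(0,j*k),(6 if j%50 else 14,j*k),(0,0,255),1)
    cv2.imwrite(f"pics/{n}.png",c)
crop(t,255,180,160,120,5,"t_board")
crop(s,220,195,170,145,4,"s_board")
crop(t,160,255,80,60,10,"t_peg")
crop(s,390,275,80,60,10,"s_peg")
```

```text
(no output)
```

View pics/t_board.png

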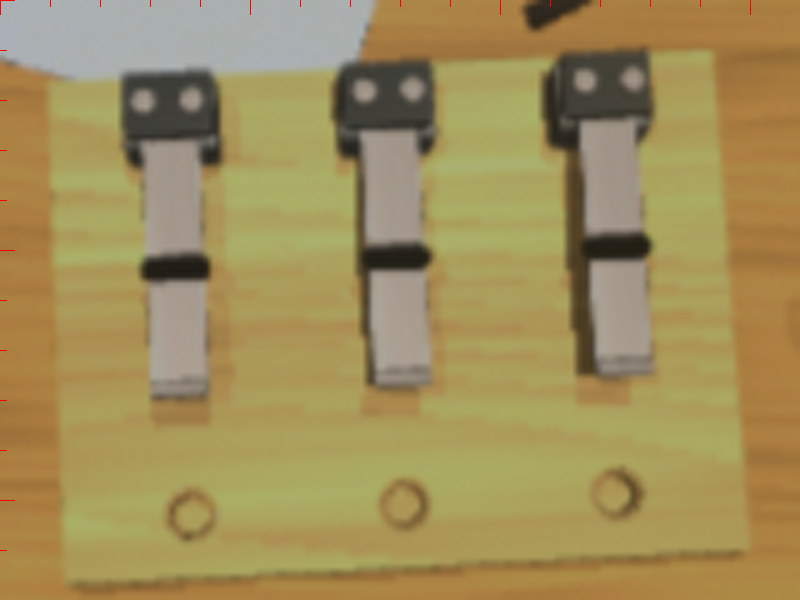

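View pics/s_board.png

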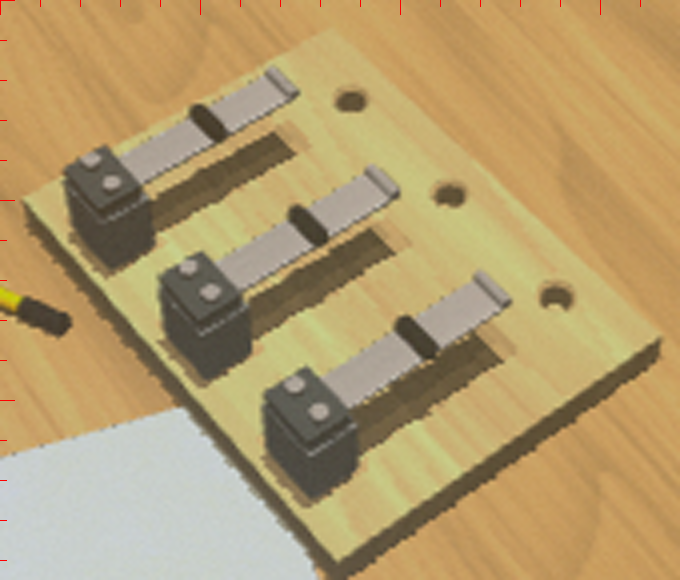

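View pics/t_peg.png

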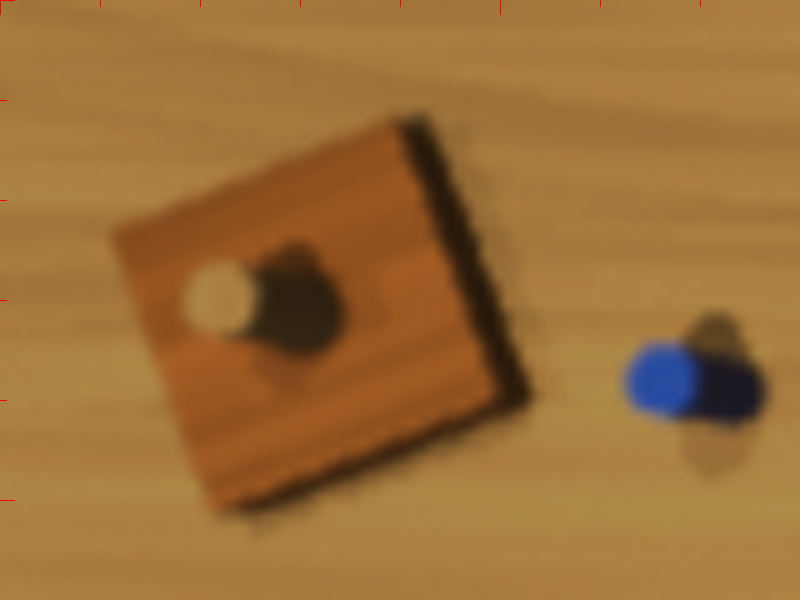

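View pics/s_peg.png

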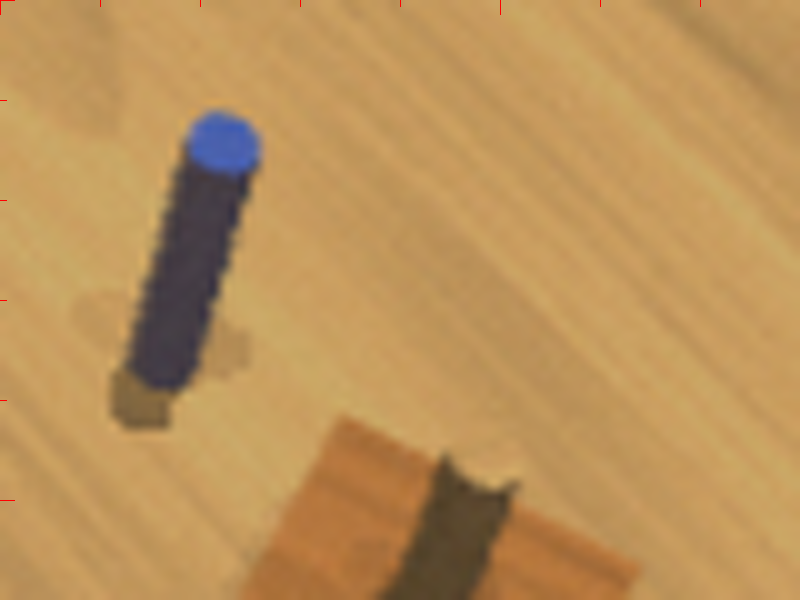

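```bash
cat > h.py <<'E'
import numpy as np,cv2
def cam(n):
    c=np.load(f"{n}0.npz"); return c["intrinsics"],c["pose"]
def proj(n,P):
    K,T=cam(n); p=(np.asarray(P)-T[:3,3])@T[:3,:3]; q=p@K.T; return q[...,:2]/q[...,2:]
def ray(n,uv):
    K,T=cam(n); d=T[:3,:3]@np.linalg.solve(K,[*uv,1]); return T[:3,3],d/np.linalg.norm(d)
def atz(n,uv,z):
    o,d=ray(n,uv); return o+d*(z-o[2])/d[2]
def tri(a,b):
    A=[];B=[]
    for n,uv in(("scene",a),("top",b)):
        o,d=ray(n,uv); M=np.eye(3)-np.outer(d,d); A.append(M);B.append(M@o)
    return np.linalg.lstsq(np.vstack(A),np.hstack(B),rcond=None)[0]
def cc(c,k,ox,oy): return [((x+.5)/k-.5+ox,(y+.5)/k-.5+oy) for x,y in c]
E
python3 - <<'E'
from h import *
from scipy.optimize import least_squares
np.set_printoptions(precision=4,suppress=True)
t=cc([(175,267),(397,256.5),(617,245.5),(191,514),(405,503),(617,493)],5,255,180)
s=cc([(208,122),(307,225),(416,337),(351,101),(449,195),(557,297)],4,220,195)
for a,b in zip(s,t):
    P=tri(a,b); print("tri",P,"err",proj("scene",P)-a,proj("top",P)-b)
# model: ridge0 body coords (rx,+-.1), hole at rx-.108
def pts(p):
    x,y,w=p; c,sn=np.cos(w),np.sin(w); out=[]
    for (bx,z) in((0,.081),(-.108,.025)):
        for by in(.1,0,-.1): out.append([x+c*bx-sn*by,y+sn*bx+c*by,z])
    return np.array(out)
r=least_squares(lambda p:np.r_[(proj("top",pts(p))-t).ravel(),(proj("scene",pts(p))-s).ravel()],[.56,.05,0])
print(r.x);print(pts(r.x));print(r.fun.reshape(-1,2))
pt=cc([(222,298)],10,160,255)[0]; print("peg top from top cam",atz("top",pt,.105),"proj scene",proj("scene",atz("top",pt,.105)))
sc=cv2.imread("pics/scene0.png")
cv2.imwrite("pics/s_peg2.png",cv2.resize(sc[310:370,400:460],None,fx=10,fy=10,interpolation=cv2.INTER_CUBIC))
E
```

```text
tri [0.6369 0.0367 0.2295] err [30.5298  1.7827] [ 17.5348 -25.7418]
tri [ 0.6173 -0.0218  0.0781] err [0.1131 0.0227] [ 0.0795 -0.087 ]
tri [ 0.5964 -0.0711 -0.0527] err [-29.3717 -12.4294] [-26.6145  19.1879]
tri [0.545  0.0283 0.1844] err [28.9868  0.3876] [ 17.972  -25.2969]
tri [ 0.5095 -0.0289  0.0244] err [0.0848 0.014 ] [ 0.063  -0.0661]
tri [ 0.4758 -0.076  -0.1088] err [-28.3873 -11.1959] [-26.6843  18.2379]
[ 0.6143 -0.0413 -0.2278]
[[ 0.6369  0.0561  0.081 ]
 [ 0.6143 -0.0413  0.081 ]
 [ 0.5917 -0.1387  0.081 ]
 [ 0.5317  0.0805  0.025 ]
 [ 0.5091 -0.0169  0.025 ]
 [ 0.4865 -0.1143  0.025 ]]
[[ 10.0885 -11.5638]
 [  8.7657   1.1707]
 [  8.0562  14.0579]
 [ -3.7102 -12.5339]
 [ -5.0753   0.0165]
 [ -5.8429  12.4163]
 [ 36.6128  51.7955]
 [ -3.3916  -6.7365]
 [-44.381  -64.2625]
 [ 44.046   57.2653]
 [  3.0689   2.9081]
 [-38.8637 -50.5569]]
peg top from top cam [0.4899 0.3062 0.105 ] proj scene [438.1316 320.4042]
```

View pics/s_peg2.png

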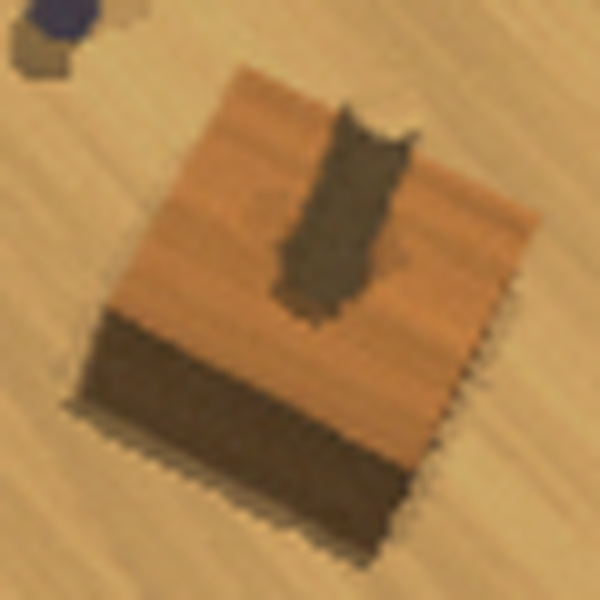

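The crop shows the bare wooden peg in the stand, with its top at scene (437.6,321.3) and the blue peg standing apart. The scene camera faces the robot, so its left-right order is reversed; I'll re-pair the points.

Run:
```python
from h import *
from scipy.optimize import least_squares
np.set_printoptions(precision=4,suppress=True)
t=cc([(175,267),(397,256.5),(617,245.5),(191,514),(405,503),(617,493)],5,255,180)
s=cc([(416,337),(307,225),(208,122),(557,297),(449,195),(351,101)],4,220,195)
for a,b in zip(s,t):
    P=tri(a,b); print("tri",P,"err",proj("scene",P)-a,proj("top",P)-b)
def pts(p):
    x,y,w=p; c,sn=np.cos(w),np.sin(w); out=[]
    for (bx,z) in((0,.081),(-.108,.025)):
        for by in(.1,0,-.1): out.append([x+c*bx-sn*by,y+sn*bx+c*by,z])
    return np.array(out)
r=least_squares(lambda p:np.r_[(proj("top",pts(p))-t).ravel(),(proj("scene",pts(p))-s).ravel()],[.6,-.02,0])
print(r.x);print(pts(r.x));print(r.fun.reshape(-1,2))
np.save("board.npy",pts(r.x))
pt=cc([(222,298)],10,160,255)[0]; ps=cc([(380,118)],10,400,310)[0]
print("peg top",tri(ps,pt), atz("scene",ps,.105),atz("top",pt,.105))
st=cc([(110,232),(405,120),(500,395),(212,512)],10,160,255); ss=cc([(410,468),(105,310),(240,65),(543,217)],10,400,310)
W=[tri(a,b) for a,b in zip(ss,st)]; print("stand",np.array(W),np.mean(W,0))
print("blue",atz("top",cc([(663,381)],10,160,255)[0],.09),tri(cc([(223,143)],10,390,275)[0],cc([(663,381)],10,160,255)[0]))
for n,uv,z in(("top",(118,334),.055),("top",(494,295),.055),("top",(190,188),.045)): print(atz(n,uv,z))
from scipy.spatial.transform import Rotation as R
print(R.from_euler('xyz',[-3.1389,0,2.8978]).as_matrix())
```

```text
tri [0.6106 0.0782 0.0784] err [0.0933 0.0158] [ 0.064  -0.0669]
tri [ 0.6173 -0.0218  0.0781] err [0.1131 0.0227] [ 0.0795 -0.087 ]
tri [ 0.6239 -0.1211  0.0791] err [0.0916 0.0217] [ 0.0667 -0.0749]
tri [0.5024 0.0712 0.0249] err [-0.0369 -0.005 ] [-0.0268  0.0269]
tri [ 0.5095 -0.0289  0.0244] err [0.0848 0.014 ] [ 0.063  -0.0661]
tri [ 0.516  -0.1284  0.0243] err [0.1545 0.0306] [ 0.1181 -0.1275]
[ 0.6173 -0.0211  0.0678]
[[ 0.6105  0.0787  0.081 ]
 [ 0.6173 -0.0211  0.081 ]
 [ 0.6241 -0.1208  0.081 ]
 [ 0.5028  0.0714  0.025 ]
 [ 0.5095 -0.0284  0.025 ]
 [ 0.5163 -0.1282  0.025 ]]
[[-0.214  -0.2086]
 [-0.1952 -0.3043]
 [ 0.0875 -0.2932]
 [-0.1071 -0.1127]
 [-0.1539 -0.0995]
 [ 0.0731 -0.2798]
 [ 0.2795 -0.539 ]
 [ 0.2526 -0.5428]
 [ 0.0274 -0.4335]
 [-0.09    0.0818]
 [ 0.2055  0.0106]
 [ 0.096  -0.0546]]
peg top [0.4904 0.3066 0.1022] [0.4924 0.3072 0.105 ] [0.4899 0.3062 0.105 ]
stand [[0.5078 0.3511 0.041 ]
 [0.5344 0.2866 0.037 ]
 [0.4718 0.2602 0.0407]
 [0.4441 0.3244 0.041 ]] [0.4895 0.3056 0.0399]
blue [0.4742 0.2135 0.09  ] [0.4743 0.2132 0.0908]
[0.3797 0.4559 0.055 ]
[ 0.48   -0.3874  0.055 ]
[0.7191 0.3174 0.045 ]
[[-0.9704  0.2414 -0.0006]
 [ 0.2414  0.9704 -0.0026]
 [ 0.     -0.0027 -1.    ]]
```

Both views agree to within 2 mm: ridge tops z ≈ 79–81 mm, peg top 102 mm, stand top 40 mm. Ridge0 is at (0.610,0.079), ridge1 at (0.617,-0.021), ridge2 at (0.624,-0.121), and the peg is at (0.490,0.306). Next, a helper that works out tool-axis shifts.

```bash
cat > g.py <<'E'
import sys,numpy as np
from scipy.spatial.transform import Rotation as R
from station import env
np.set_printoptions(precision=4,suppress=True)
def show(*targets):
    s=env.state(); M=R.from_euler('xyz',s["tcp_rot"]).as_matrix()
    print("t",round(s["t"],2),"pos",s["ee_pos"],"rot",s["tcp_rot"],"F",s["ft_force"],"w",round(s["grip_width"],3),"q",s["joints"])
    for p,yaw in targets:
        T=R.from_euler('xyz',[np.pi,0,yaw]).as_matrix()
        print("to",p,"d mm",M.T@(np.array(p)-s["ee_pos"])*1e3,"rv",R.from_matrix(M.T@T).as_rotvec())
E
python3 -c "
from g import *
Y=np.pi+.0678
show(([.27,.49,.2],2.9),([.43,.28,.2],3.0),([.6105,.0787,.15],Y))"
```

```text
t 0.1 pos [0.1567 0.6301 0.2302] rot [-3.1393 -0.      2.8978] F [0.43   0.0701 0.6668] w 1.005 q [-1.3535  0.6158 -0.0126  1.4247  0.0081  1.1034 -0.0404]
to [0.27, 0.49, 0.2] d mm [-143.7561 -108.5624   30.5003] rv [-0.0023 -0.     -0.0022]
to [0.43, 0.28, 0.2] d mm [-349.708  -273.74     30.8812] rv [-0.0023 -0.0001 -0.1022]
to [0.6105, 0.0787, 0.15] d mm [-573.4554 -425.4108   81.2305] rv [-0.0023 -0.0004 -0.3115]
```

Request:
{"fn": "drive_tool", "kwargs": {"deltas": [[[-15,-12,4],[0,0,-0.01],0],[[-40,-30,10],[0,0,-0.03],0],[[-65,-49,15],[0,0,-0.05],0],[[-92,-69,20],[0,0,-0.07],0],[[-120,-89,25],[0,0,-0.09],0],[[-148,-110,28],[0,0,-0.1],0],[[-175,-130,30],[0,0,-0.11],0],[[-200,-150,30],[0,0,-0.12],0]]}}

```text
t: 0.77
ee_pos: [0.3158, 0.4346, 0.2004]
tcp_rot: [-3.14, -0.0, 3.018]
ft_force: [0.9, -0.0, 0.6]
grip_width: 0.001
```

```bash
python3 -c "
from g import *
Y=np.pi+.0678
show(([.6105,.0787,.15],Y))"
```

```text
t 0.77 pos [0.3158 0.4346 0.2004] rot [-3.1395 -0.0004  3.0175] F [ 0.8635 -0.0385  0.6166] w 0.001 q [-0.9552  0.4754 -0.0418  1.7904  0.0256  0.8783  0.4379]
to [0.6105, 0.0787, 0.15] d mm [-336.5482 -316.6147   50.948 ] rv [-0.002  -0.0006 -0.1919]
```

Request:
{"fn": "drive_tool", "kwargs": {"deltas": [[[-24,-23,4],[0,0,-0.02],0],[[-48,-46,8],[0,0,-0.04],0],[[-72,-69,12],[0,0,-0.06],0],[[-96,-92,16],[0,0,-0.08],0],[[-120,-114,20],[0,0,-0.1],0],[[-144,-136,24],[0,0,-0.11],0],[[-168,-158,27],[0,0,-0.12],0],[[-192,-180,30],[0,0,-0.13],0]]}}

```text
t: 1.43
ee_pos: [0.4836, 0.2331, 0.1708]
tcp_rot: [-3.141, -0.001, -3.135]
ft_force: [0.2, -0.0, 0.7]
grip_width: 0.001
```

```bash
python3 -c "
from g import *
Y=np.pi+.0678
show(([.6105,.0787,.12],Y))"
```

```text
t 1.43 pos [0.4836 0.2331 0.1708] rot [-3.1411 -0.001  -3.1348] F [ 0.1776 -0.0241  0.6682] w 0.001 q [-0.4465  0.512  -0.0646  1.827   0.0438  0.8051  1.0444]
to [0.6105, 0.0787, 0.12] d mm [-125.9139 -155.2028   50.7247] rv [-0.0004 -0.001  -0.061 ]
```

Request:
{"fn": "drive_tool", "kwargs": {"deltas": [[[-20,-25,4],[0,0,-0.01],0],[[-42,-51,8],[0,0,-0.02],0],[[-63,-77,14],[0,0,-0.03],0],[[-84,-103,20],[0,0.001,-0.04],0],[[-105,-129,28],[0,0.001,-0.05],0],[[-118,-145,38],[0,0.001,-0.06],0],[[-125.9,-155.2,46],[0,0.001,-0.061],0],[[-125.9,-155.2,50],[0,0.001,-0.061],0]]}}

```text
t: 2.1
ee_pos: [0.6106, 0.0761, 0.1195]
tcp_rot: [-3.139, -0.003, -3.08]
ft_force: [-0.7, -1.0, -0.4]
grip_width: -0.001
```

```bash
python3 -c "
from g import *
import cv2
Y=np.pi+.0678
show(([.6105,.0787,.088],Y))
for n in('scene','top'):
    im=env.camera(n)['image'][:,:,::-1]
    cv2.imwrite(f'pics/{n}1.png',cv2.resize(im[160:340,220:440],None,fx=3,fy=3,interpolation=cv2.INTER_CUBIC))
show(([.6105,.0787,.088],Y))
"
```

```text
t 2.1 pos [0.6106 0.0761 0.1195] rot [-3.139  -0.0028 -3.08  ] F [-0.72  -0.982 -0.384] w -0.001 q [-0.1145  0.6832 -0.0765  1.6503  0.0695  0.8138  1.4106]
to [0.6105, 0.0787, 0.088] d mm [-0.1635  2.7145 31.4699] rv [-0.0026 -0.0028 -0.0062]
t 2.2 pos [0.6083 0.0814 0.12  ] rot [ 3.1404 -0.0047 -3.0737] F [-0.5407  0.2027  0.1151] w -0.001 q [-0.1188  0.6812 -0.0813  1.653   0.0679  0.8147  1.4098]
to [0.6105, 0.0787, 0.088] d mm [-2.1381 -2.883  31.9948] rv [ 0.0012 -0.0047  0.0001]
```

View pics/scene1.png

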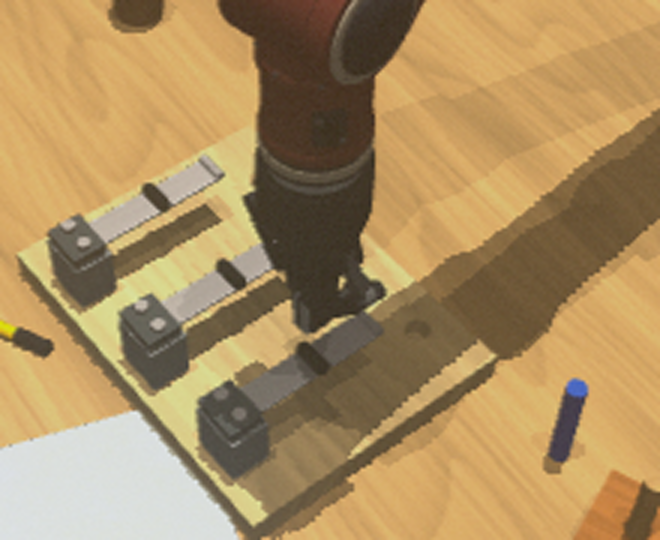

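View pics/top1.png

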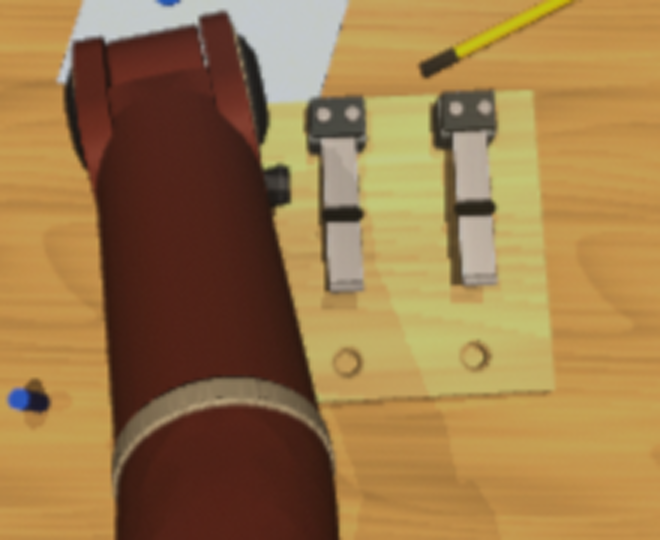

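Scene view: the fingers hang above the left leaf, but what looks like a second tip shows at crop (372,292), and the arm still rings a few mm. I'll let it settle, correct it, and look closer.

Request:
{"fn": "drive_tool", "kwargs": {"deltas": [[[0,0,0],[0,0,0],0],[[0,0,0],[0,0,0],0],[[0,0,0],[0,0,0],0],[[0,0,0],[0,0,0],0],[[0,0,0],[0,0,0],0],[[0,0,0],[0,0,0],0],[[0,0,0],[0,0,0],0],[[0,0,0],[0,0,0],0]]}}

```text
t: 2.87
ee_pos: [0.6099, 0.0801, 0.1214]
tcp_rot: [-3.142, -0.001, -3.074]
ft_force: [-0.1, -0.8, -0.0]
grip_width: 0.003
```

```bash
python3 -c "
from g import *
from h import proj
import cv2
Y=np.pi+.0678
im=env.camera('scene')['image'][:,:,::-1]
s=env.state();p=proj('scene',s['ee_pos']);print(p)
cv2.imwrite(f'pics/scene2.png',cv2.resize(im[215:305,280:380],None,fx=7,fy=7,interpolation=cv2.INTER_CUBIC))
show(([.6105,.0787,.088],Y))
"
```

```text
[324.8392 267.7477]
t 2.92 pos [0.6099 0.0801 0.1213] rot [-3.1415 -0.001  -3.0744] F [0.2018 0.3603 0.1579] w -0.001 q [-0.118   0.68   -0.0797  1.6508  0.0688  0.8145  1.4105]
to [0.6105, 0.0787, 0.088] d mm [-0.5001 -1.4478 33.3241] rv [-0.0001 -0.001  -0.0006]
```

View pics/scene2.png

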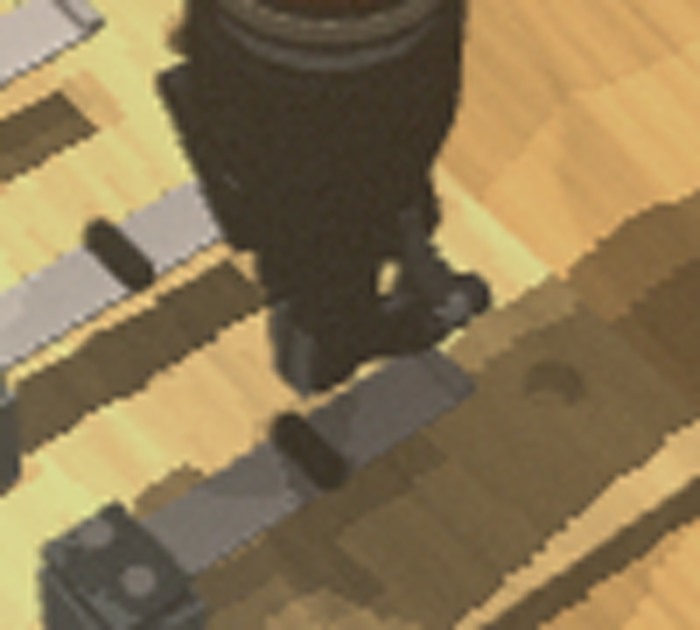

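The TCP projects to crop (314,369), right at the closed fingertip. The other piece is the finger knuckle, so this is fine. Going down to 5 mm above the ridge.

Request:
{"fn": "drive_tool", "kwargs": {"deltas": [[[-0.2,-0.5,3],[0,0,0],0],[[-0.4,-1,9],[0,0,0],0],[[-0.5,-1.4,16],[0,0,0],0],[[-0.5,-1.4,23],[0,0,0],0],[[-0.5,-1.4,29],[0,0,0],0],[[-0.5,-1.4,32],[0,0,0],0],[[-0.5,-1.4,33],[0,0,0],0],[[-0.5,-1.4,33],[0,0,0],0]]}}

```text
t: 3.58
ee_pos: [0.6103, 0.0788, 0.0878]
tcp_rot: [-3.142, -0.002, -3.074]
ft_force: [0.8, 0.5, -0.2]
grip_width: 0.0
```

Request:
{"fn": "drive_tool", "kwargs": {"deltas": [[[0,0,0.2],[0,0,0],0],[[0,0,0.6],[0,0,0],0],[[0,0,1.2],[0,0,0],0],[[0,0,1.8],[0,0,0],0],[[0,0,2.4],[0,0,0],0],[[0,0,3],[0,0,0],0],[[0,0,3.4],[0,0,0],0],[[0,0,3.4],[0,0,0],0]]}}

```text
t: 4.25
ee_pos: [0.6104, 0.0788, 0.0848]
tcp_rot: [-3.142, -0.001, -3.074]
ft_force: [-0.5, -0.3, 0.9]
grip_width: 0.002
```

Request:
{"fn": "drive_tool", "kwargs": {"deltas": [[[0,0,0.4],[0,0,0],0],[[0,0,1],[0,0,0],0],[[0,0,1.6],[0,0,0],0],[[0,0,2.2],[0,0,0],0],[[0,0,2.8],[0,0,0],0],[[0,0,3.4],[0,0,0],0],[[0,0,4],[0,0,0],0],[[0,0,4],[0,0,0],0]]}}

```text
t: 4.92
ee_pos: [0.6103, 0.0788, 0.0809]
tcp_rot: [-3.142, -0.001, -3.074]
ft_force: [-1.6, -0.6, 1.1]
grip_width: -0.003
```

Request:
{"fn": "drive_tool", "kwargs": {"deltas": [[[0,0,0.3],[0,0,0],0],[[0,0,0.7],[0,0,0],0],[[0,0,1.1],[0,0,0],0],[[0,0,1.5],[0,0,0],0],[[0,0,1.8],[0,0,0],0],[[0,0,2],[0,0,0],0],[[0,0,2],[0,0,0],0],[[0,0,2],[0,0,0],0]]}}

```text
t: 5.58
ee_pos: [0.6102, 0.0788, 0.0789]
tcp_rot: [-3.142, -0.002, -3.074]
ft_force: [-3.9, -0.0, 2.8]
grip_width: -0.001
```

Contact, with a drag along -x: the ridge tilts toward the robot as the leaf bends. I'll ease the tool that way while pressing further.

Request:
{"fn": "drive_tool", "kwargs": {"deltas": [[[0.3,0,0],[0,0,0],0],[[0.6,0,0.3],[0,0,0],0],[[0.8,0,0.6],[0,0,0],0],[[0.8,0,0.9],[0,0,0],0],[[0.9,0,1.2],[0,0,0],0],[[0.9,0,1.5],[0,0,0],0],[[0.9,0,1.5],[0,0,0],0],[[0.9,0,1.5],[0,0,0],0]]}}

```text
t: 6.25
ee_pos: [0.61, 0.0788, 0.0776]
tcp_rot: [3.142, -0.0, -3.074]
ft_force: [-0.7, -1.1, 3.2]
grip_width: 0.001
```

Request:
{"fn": "drive_tool", "kwargs": {"deltas": [[[0,0,0.3],[0,0,0],0],[[0.1,0,0.7],[0,0,0],0],[[0.2,0,1.1],[0,0,0],0],[[0.3,0,1.5],[0,0,0],0],[[0.3,0,1.8],[0,0,0],0],[[0.4,0,2],[0,0,0],0],[[0.4,0,2],[0,0,0],0],[[0.4,0,2],[0,0,0],0]]}}

```text
t: 6.92
ee_pos: [0.6099, 0.0788, 0.0757]
tcp_rot: [3.142, 0.001, -3.074]
ft_force: [1.6, -1.2, 4.4]
grip_width: -0.001
```

Request:
{"fn": "drive_tool", "kwargs": {"deltas": [[[0,0,0.3],[0,0,0],0],[[0,0,0.7],[0,0,0],0],[[0,0,1.1],[0,0,0],0],[[0,0,1.5],[0,0,0],0],[[0,0,1.8],[0,0,0],0],[[0,0,2],[0,0,0],0],[[0,0,2],[0,0,0],0],[[0,0,2],[0,0,0],0]]}}

```text
t: 7.58
ee_pos: [0.6099, 0.0788, 0.0739]
tcp_rot: [3.142, 0.001, -3.074]
ft_force: [1.3, -0.5, 5.1]
grip_width: 0.003
```

Request:
{"fn": "drive_tool", "kwargs": {"deltas": [[[0,0,0.4],[0,0,0],0],[[0,0,0.8],[0,0,0],0],[[0,0,1.2],[0,0,0],0],[[0,0,1.4],[0,0,0],0],[[0,0,1.4],[0,0,0],0],[[0,0,1.4],[0,0,0],0],[[0,0,1.4],[0,0,0],0],[[0,0,1.4],[0,0,0],0]]}}

```text
t: 8.25
ee_pos: [0.61, 0.0788, 0.0726]
tcp_rot: [3.142, 0.001, -3.074]
ft_force: [2.1, 0.4, 6.4]
grip_width: 0.003
```

Request:
{"fn": "drive_tool", "kwargs": {"deltas": [[[0,0,0],[0,0,0],0],[[0,0,0],[0,0,0],0],[[0,0,0],[0,0,0],0],[[0,0,0],[0,0,0],0],[[0,0,0],[0,0,0],0],[[0,0,0],[0,0,0],0],[[0,0,0],[0,0,0],0],[[0,0,0],[0,0,0],0]]}}

```text
t: 8.92
ee_pos: [0.61, 0.0788, 0.0726]
tcp_rot: [3.141, 0.001, -3.074]
ft_force: [1.5, -0.4, 7.2]
grip_width: -0.002
```

Leaf 0: it gave about 10.4 mm (83 → 72.6) at about 6.5 N, held for a good second. It looks slack. Lifting off and going to the middle leaf.

Request:
{"fn": "drive_tool", "kwargs": {"deltas": [[[0,0,-2],[0,0,0],0],[[-0.5,0,-8],[0,0,0],0],[[-1,0,-20],[0,0,0],0],[[-1.3,0,-32],[0,0,0],0],[[-1.3,-6,-40],[0,0,0],0],[[-1.3,-18,-45],[0,0,0],0],[[-1.3,-32,-47],[0,0,0],0],[[-1.3,-46,-47],[0,0,0],0]]}}

```text
t: 9.58
ee_pos: [0.6132, 0.0305, 0.1188]
tcp_rot: [-3.14, -0.002, -3.075]
ft_force: [0.6, -0.3, -1.1]
grip_width: -0.002
```

Request:
{"fn": "drive_tool", "kwargs": {"deltas": [[[0,-14,0],[0,0,0],0],[[0,-27,0],[0,0,0],0],[[0,-38,0],[0,0,0],0],[[0,-46,0],[0,0,0],0],[[0,-51,0],[0,0,0],0],[[0,-53.5,0],[0,0,0],0],[[0,-54,0],[0,0,0],0],[[0,-54,0],[0,0,0],0]]}}

```text
t: 10.25
ee_pos: [0.6172, -0.0202, 0.119]
tcp_rot: [3.141, -0.001, -3.073]
ft_force: [1.0, -0.1, 0.8]
grip_width: -0.002
```

```bash
python3 -c "
from g import *
Y=np.pi+.0678
show(([.6173,-.0211,.0845],Y))"
```

```text
t 10.25 pos [ 0.6172 -0.0202  0.119 ] rot [ 3.1409 -0.001  -3.0734] F [ 1.0141 -0.0962  0.7906] w -0.002 q [ 0.0522  0.6865 -0.0909  1.6452  0.0783  0.8145  1.567 ]
to [0.6173, -0.0211, 0.0845] d mm [-0.0247 -0.9445 34.471 ] rv [ 0.0007 -0.001   0.0004]
```

Request:
{"fn": "drive_tool", "kwargs": {"deltas": [[[0,-0.2,3],[0,0,0],0],[[0,-0.4,9],[0,0,0],0],[[0,-0.6,16],[0,0,0],0],[[0,-0.6,23],[0,0,0],0],[[0,-0.6,29],[0,0,0],0],[[0,-0.6,32],[0,0,0],0],[[0,-0.6,33.5],[0,0,0],0],[[0,-0.6,34],[0,0,0],0]]}}

```text
t: 10.92
ee_pos: [0.6171, -0.0215, 0.0845]
tcp_rot: [3.142, -0.002, -3.074]
ft_force: [-0.9, 0.3, 0.3]
grip_width: 0.002
```

Request:
{"fn": "drive_tool", "kwargs": {"deltas": [[[0,0,0.4],[0,0,0],0],[[0,0,1],[0,0,0],0],[[0,0,1.6],[0,0,0],0],[[0.1,0,2.2],[0,0,0],0],[[0.2,0,2.8],[0,0,0],0],[[0.3,0,3.4],[0,0,0],0],[[0.4,0,4],[0,0,0],0],[[0.4,0,4],[0,0,0],0]]}}

```text
t: 11.58
ee_pos: [0.6172, -0.0216, 0.0813]
tcp_rot: [-3.142, -0.0, -3.074]
ft_force: [-0.2, 0.2, 2.5]
grip_width: -0.002
```

Request:
{"fn": "drive_tool", "kwargs": {"deltas": [[[0.1,0,0.3],[0,0,0],0],[[0.1,0,0.6],[0,0,0],0],[[0.2,0,0.9],[0,0,0],0],[[0.3,0,1.2],[0,0,0],0],[[0.3,0,1.5],[0,0,0],0],[[0.4,0,1.8],[0,0,0],0],[[0.4,0,2],[0,0,0],0],[[0.4,0,2],[0,0,0],0]]}}

```text
t: 12.25
ee_pos: [0.617, -0.0216, 0.0793]
tcp_rot: [-3.142, 0.0, -3.074]
ft_force: [0.9, 0.2, 5.2]
grip_width: -0.001
```

Request:
{"fn": "drive_tool", "kwargs": {"deltas": [[[0,0,0.2],[0,0,0],0],[[0,0,0.4],[0,0,0],0],[[0,0,0.7],[0,0,0],0],[[0,0,0.9],[0,0,0],0],[[0,0,0.9],[0,0,0],0],[[0,0,0.9],[0,0,0],0],[[0,0,0.9],[0,0,0],0],[[0,0,0.9],[0,0,0],0]]}}

```text
t: 12.92
ee_pos: [0.6169, -0.0216, 0.0785]
tcp_rot: [-3.142, 0.0, -3.074]
ft_force: [0.5, -0.7, 5.2]
grip_width: 0.003
```

Request:
{"fn": "drive_tool", "kwargs": {"deltas": [[[0,0,0],[0,0,0],0],[[0,0,0],[0,0,0],0],[[0,0,0],[0,0,0],0],[[0,0,0],[0,0,0],0],[[0,0,0],[0,0,0],0],[[0,0,0],[0,0,0],0],[[0,0,0],[0,0,0],0],[[0,0,0],[0,0,0],0]]}}

```text
t: 13.58
ee_pos: [0.617, -0.0216, 0.0785]
tcp_rot: [-3.142, 0.0, -3.074]
ft_force: [0.8, -0.3, 5.8]
grip_width: -0.0
```

Request:
{"fn": "drive_tool", "kwargs": {"deltas": [[[0,0,0.2],[0,0,0],0],[[0,0,0.4],[0,0,0],0],[[0,0,0.4],[0,0,0],0],[[0,0,0.4],[0,0,0],0],[[0,0,0.4],[0,0,0],0],[[0,0,0.4],[0,0,0],0],[[0,0,0.4],[0,0,0],0],[[0,0,0.4],[0,0,0],0]]}}

```text
t: 14.25
ee_pos: [0.6169, -0.0216, 0.0782]
tcp_rot: [-3.142, 0.0, -3.074]
ft_force: [0.5, -0.1, 5.6]
grip_width: 0.001
```

Request:
{"fn": "drive_tool", "kwargs": {"deltas": [[[0,0,-2],[0,0,0],0],[[-0.5,0,-8],[0,0,0],0],[[-0.8,0,-20],[0,0,0],0],[[-0.8,0,-32],[0,0,0],0],[[-0.8,-6,-38],[0,0,0],0],[[-0.8,-18,-41],[0,0,0],0],[[-0.8,-32,-41],[0,0,0],0],[[-0.8,-46,-41],[0,0,0],0]]}}

```text
t: 14.92
ee_pos: [0.6201, -0.0699, 0.1187]
tcp_rot: [-3.14, -0.002, -3.075]
ft_force: [0.5, -0.5, -1.0]
grip_width: -0.002
```

Request:
{"fn": "drive_tool", "kwargs": {"deltas": [[[0,-14,0],[0,0,0],0],[[0,-27,0],[0,0,0],0],[[0,-38,0],[0,0,0],0],[[0,-46,0],[0,0,0],0],[[0,-51,0],[0,0,0],0],[[0,-53.5,0],[0,0,0],0],[[0,-54,0],[0,0,0],0],[[0,-54,0],[0,0,0],0]]}}

```text
t: 15.58
ee_pos: [0.6241, -0.1205, 0.1187]
tcp_rot: [3.141, -0.001, -3.073]
ft_force: [-0.6, 0.3, -0.1]
grip_width: 0.003
```

```bash
python3 -c "
from g import *
Y=np.pi+.0678
show(([.6241,-.1208,.0845],Y))"
```

```text
t 15.58 pos [ 0.6241 -0.1205  0.1187] rot [ 3.1409 -0.001  -3.0733] F [-0.588   0.3116 -0.0746] w 0.003 q [ 0.2152  0.7114 -0.1001  1.5899  0.0867  0.8458  1.7207]
to [0.6241, -0.1208, 0.0845] d mm [-0.0387 -0.2836 34.1736] rv [ 0.0007 -0.001   0.0004]
```

Leaf 1: it gave about 4.8 mm at about 5.7 N, so it is sound. Now leaf 2.

Request:
{"fn": "drive_tool", "kwargs": {"deltas": [[[0,0,3],[0,0,0],0],[[0,0,9],[0,0,0],0],[[0,0,16],[0,0,0],0],[[0,0,23],[0,0,0],0],[[0,0,29],[0,0,0],0],[[0,0,32],[0,0,0],0],[[0,0,33.5],[0,0,0],0],[[0,0,34],[0,0,0],0]]}}

```text
t: 16.25
ee_pos: [0.6238, -0.1213, 0.0842]
tcp_rot: [3.141, -0.002, -3.074]
ft_force: [-0.2, 0.9, 0.1]
grip_width: -0.002
```

Request:
{"fn": "drive_tool", "kwargs": {"deltas": [[[0,0,0.4],[0,0,0],0],[[0,0,1],[0,0,0],0],[[0,0,1.6],[0,0,0],0],[[0.1,0,2.2],[0,0,0],0],[[0.2,0,2.8],[0,0,0],0],[[0.3,0,3.4],[0,0,0],0],[[0.4,0,4],[0,0,0],0],[[0.4,0,4],[0,0,0],0]]}}

```text
t: 16.92
ee_pos: [0.624, -0.1214, 0.0811]
tcp_rot: [-3.141, -0.0, -3.074]
ft_force: [-0.2, -0.2, 2.4]
grip_width: -0.003
```

Request:
{"fn": "drive_tool", "kwargs": {"deltas": [[[0.1,0,0.3],[0,0,0],0],[[0.1,0,0.6],[0,0,0],0],[[0.2,0,0.9],[0,0,0],0],[[0.3,0,1.2],[0,0,0],0],[[0.3,0,1.5],[0,0,0],0],[[0.4,0,1.8],[0,0,0],0],[[0.4,0,2],[0,0,0],0],[[0.4,0,2],[0,0,0],0]]}}

```text
t: 17.58
ee_pos: [0.6238, -0.1214, 0.079]
tcp_rot: [-3.141, 0.0, -3.074]
ft_force: [1.9, -0.3, 5.1]
grip_width: 0.004
```

Request:
{"fn": "drive_tool", "kwargs": {"deltas": [[[0,0,0.2],[0,0,0],0],[[0,0,0.4],[0,0,0],0],[[0,0,0.7],[0,0,0],0],[[0,0,1],[0,0,0],0],[[0,0,1],[0,0,0],0],[[0,0,1],[0,0,0],0],[[0,0,1],[0,0,0],0],[[0,0,1],[0,0,0],0]]}}

```text
t: 18.25
ee_pos: [0.6237, -0.1214, 0.0782]
tcp_rot: [-3.141, 0.0, -3.074]
ft_force: [1.6, -0.3, 5.5]
grip_width: -0.0
```

Request:
{"fn": "drive_tool", "kwargs": {"deltas": [[[0,0,0.1],[0,0,0],0],[[0,0,0.2],[0,0,0],0],[[0,0,0.2],[0,0,0],0],[[0,0,0.2],[0,0,0],0],[[0,0,0.2],[0,0,0],0],[[0,0,0.2],[0,0,0],0],[[0,0,0.2],[0,0,0],0],[[0,0,0.2],[0,0,0],0]]}}

```text
t: 18.92
ee_pos: [0.6237, -0.1214, 0.078]
tcp_rot: [-3.141, 0.0, -3.074]
ft_force: [0.9, 0.2, 5.7]
grip_width: 0.001
```

Leaf 2: it gave about 5.0 mm at about 5.7 N, so it is sound. Leaf 0 is the slack one. Lifting and heading for the peg.

Request:
{"fn": "drive_tool", "kwargs": {"deltas": [[[0,0,-2],[0,0,0],0],[[-0.4,0,-8],[0,0,0],0],[[-0.4,0,-24],[0,0,0],0],[[0,5,-44],[0,0,0],0],[[2,15,-60],[0,0,0],0],[[7,34,-72],[0,0,0],0],[[14,60,-80],[0,0,0],0],[[21,88,-82],[0,0,0],0]]}}

```text
t: 19.58
ee_pos: [0.5954, -0.0357, 0.1601]
tcp_rot: [-3.141, -0.002, -3.077]
ft_force: [-0.1, 0.4, 0.0]
grip_width: 0.002
```

Request:
{"fn": "drive_tool", "kwargs": {"deltas": [[[7,29,0],[0,0,0],0.5],[[14,58,0],[0,0,0],0.5],[[21,87,0],[0,0,0],0.5],[[28,116,0],[0,0,0],0.5],[[35,145,0],[0,0,0],0.5],[[42,174,0],[0,0,0],0.5],[[48,200,0],[0,0,0],0.5],[[54,226,0],[0,0,0],0.5]]}}

```text
t: 20.25
ee_pos: [0.525, 0.1875, 0.1586]
tcp_rot: [-3.14, -0.005, -3.074]
ft_force: [1.2, 0.5, 0.6]
grip_width: 0.499
```

Request:
{"fn": "drive_tool", "kwargs": {"deltas": [[[6,26,0],[0,0,0],0.5],[[12,51,0],[0,0,0],0.5],[[17,74,0],[0,0,0],0.5],[[22,94,0],[0,0,0],0.5],[[26,109,0],[0,0,0],0.5],[[28,117,0],[0,0,0],0.5],[[29,121,0],[0,0,0],0.5],[[29,122,0],[0,0,0],0.5]]}}

```text
t: 20.92
ee_pos: [0.4894, 0.3064, 0.159]
tcp_rot: [-3.14, -0.003, -3.074]
ft_force: [0.6, -0.1, 0.3]
grip_width: 0.502
```

Request:
{"fn": "drive_tool", "kwargs": {"deltas": [[[0,0,0],[0,0,0],0.5],[[0,0,0],[0,0,0],0.5],[[0,0,0],[0,0,0],0.5],[[0,0,0],[0,0,0],0.5],[[0,0,0],[0,0,0],0.5],[[0,0,0],[0,0,0],0.5],[[0,0,0],[0,0,0],0.5],[[0,0,0],[0,0,0],0.5]]}}

```text
t: 21.58
ee_pos: [0.4902, 0.3066, 0.1596]
tcp_rot: [3.142, -0.001, -3.074]
ft_force: [0.2, 0.4, 0.1]
grip_width: 0.499
```

```bash
python3 -c "
from g import *
from h import proj
import cv2
Y=np.pi+.0678
im=env.camera('scene')['image'][:,:,::-1]
s=env.state();p=proj('scene',s['ee_pos']);print(p)
cv2.imwrite(f'pics/scene3.png',cv2.resize(im[260:370,380:480],None,fx=5,fy=5,interpolation=cv2.INTER_CUBIC))
show(([.4905,.3065,.064],Y))
"
```

```text
[443.9502 306.1556]
t 21.63 pos [0.4902 0.3066 0.1596] rot [ 3.1416 -0.0011 -3.0743] F [0.6512 0.2337 0.2755] w 0.503 q [-0.5402  0.5829 -0.0886  1.7234  0.0648  0.8391  0.9805]
to [0.4905, 0.3065, 0.064] d mm [-0.4101 -0.1693 95.6227] rv [ 0.     -0.0011 -0.0005]
```

View pics/scene3.png

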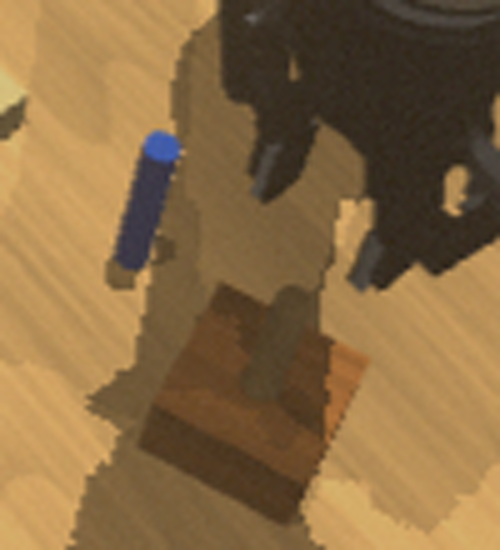

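The picture shows the open jaws straddling the peg (top at crop (290,295)), with the blue peg (162,148) clear of the left finger. I'll check that the state is unchanged before going down.

```bash
python3 -c "
from g import *
show(([.4905,.3065,.064],np.pi+.0678))"
```

```text
t 21.63 pos [0.4902 0.3066 0.1596] rot [ 3.1416 -0.0011 -3.0743] F [0.6512 0.2337 0.2755] w 0.503 q [-0.5402  0.5829 -0.0886  1.7234  0.0648  0.8391  0.9805]
to [0.4905, 0.3065, 0.064] d mm [-0.4101 -0.1693 95.6227] rv [ 0.     -0.0011 -0.0005]
```

Request:
{"fn": "drive_tool", "kwargs": {"deltas": [[[-0.4,-0.2,5],[0,0,0],0.5],[[-0.4,-0.2,17],[0,0,0],0.5],[[-0.4,-0.2,32],[0,0,0],0.5],[[-0.4,-0.2,48],[0,0,0],0.5],[[-0.4,-0.2,64],[0,0,0],0.5],[[-0.4,-0.2,79],[0,0,0],0.5],[[-0.4,-0.2,90],[0,0,0],0.5],[[-0.4,-0.2,95.5],[0,0,0],0.5]]}}

```text
t: 22.3
ee_pos: [0.4897, 0.3059, 0.0623]
tcp_rot: [-3.14, -0.004, -3.074]
ft_force: [-1.0, -0.0, -0.9]
grip_width: 0.497
```

Request:
{"fn": "drive_tool", "kwargs": {"deltas": [[[0,0,0],[0,0,0],0.5],[[0,0,0],[0,0,0],0.5],[[0,0,0],[0,0,0],0.4],[[0,0,0],[0,0,0],0.3],[[0,0,0],[0,0,0],0.2],[[0,0,0],[0,0,0],0.1],[[0,0,0],[0,0,0],0],[[0,0,0],[0,0,0],0]], "squeeze": 30}}

```text
t: 22.97
ee_pos: [0.491, 0.3068, 0.0649]
tcp_rot: [3.141, 0.0, -3.074]
ft_force: [0.2, -0.1, 6.1]
grip_width: 0.181
```

```bash
python3 -c "
from g import *
from h import proj
import cv2
im=env.camera('scene')['image'][:,:,::-1]
cv2.imwrite(f'pics/scene4.png',cv2.resize(im[260:370,380:480],None,fx=5,fy=5,interpolation=cv2.INTER_CUBIC))
show(([.4905,.3065,.064],np.pi+.0678))
"
```

```text
t 23.02 pos [0.491  0.3068 0.0649] rot [ 3.1409  0.0003 -3.0744] F [-0.1105 -0.2474  5.8311] w 0.177 q [-0.5486  0.7134 -0.0756  1.7994  0.083   0.6313  0.9652]
to [0.4905, 0.3065, 0.064] d mm [ 0.5079 -0.2438  0.8994] rv [ 0.0007  0.0003 -0.0006]
```

View pics/scene4.png

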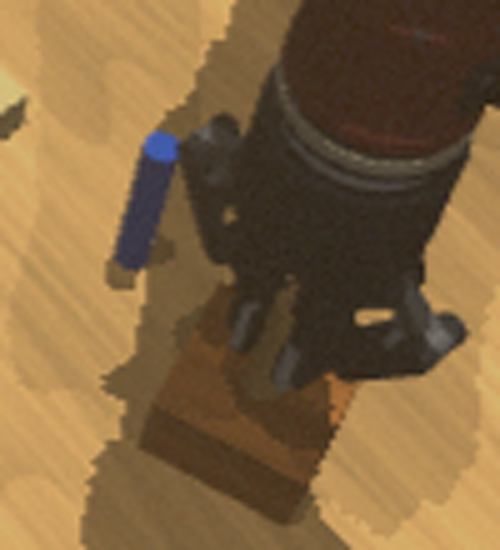

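Opening 0.18 (about 15 mm) fits a 16 mm peg, and the blue peg is untouched at crop (162,148). Lifting straight up, high enough that the foot clears the blue peg, then over.

Request:
{"fn": "drive_tool", "kwargs": {"deltas": [[[0,0,-4],[0,0,0],0],[[0,0,-12],[0,0,0],0],[[0,0,-26],[0,0,0],0],[[0,0,-44],[0,0,0],0],[[0,0,-64],[0,0,0],0],[[0,0,-84],[0,0,0],0],[[0,0,-102],[0,0,0],0],[[0,0,-115],[0,0,0],0]]}}

```text
t: 23.68
ee_pos: [0.4908, 0.3067, 0.1812]
tcp_rot: [3.141, 0.0, -3.074]
ft_force: [0.2, -0.4, 0.1]
grip_width: 0.179
```

```bash
python3 -c "
from g import *
show(([.5028,.0714,.170],np.pi+.0678))"
```

```text
t 23.68 pos [0.4908 0.3067 0.1812] rot [ 3.1407  0.0005 -3.0744] F [ 0.2129 -0.4442  0.0741] w 0.179 q [-0.5378  0.5572 -0.091   1.6998  0.0613  0.8865  0.9841]
to [0.5028, 0.0714, 0.17] d mm [   3.8871 -235.5516   10.9533] rv [ 0.0009  0.0005 -0.0006]
```

Request:
{"fn": "drive_tool", "kwargs": {"deltas": [[[0,-8,0],[0,0,0],0],[[0.5,-26,0],[0,0,0],0],[[1,-48,0],[0,0,0],0],[[1.5,-72,0],[0,0,0],0],[[2,-96,0],[0,0,0],0],[[2.5,-120,0],[0,0,0],0],[[3,-144,0],[0,0,0],0],[[3.2,-168,0],[0,0,0],0]]}}

```text
t: 24.35
ee_pos: [0.4976, 0.1364, 0.1782]
tcp_rot: [-3.141, -0.003, -3.075]
ft_force: [0.4, 1.0, -0.9]
grip_width: 0.177
```

Request:
{"fn": "drive_tool", "kwargs": {"deltas": [[[0.1,-20,5],[0,0,0],0],[[0.2,-38,13],[0,0,0],0],[[0.3,-52,25],[0,0,0],0],[[0.4,-61,37],[0,0,0],0],[[0.6,-66,49],[0,0,0],0],[[0.7,-67.5,59],[0,0,0],0],[[0.7,-67.5,65],[0,0,0],0],[[0.7,-67.5,68],[0,0,0],0]]}}

```text
t: 25.02
ee_pos: [0.5012, 0.0706, 0.1097]
tcp_rot: [-3.141, -0.004, -3.075]
ft_force: [0.7, 0.9, 0.1]
grip_width: 0.175
```

Request:
{"fn": "drive_tool", "kwargs": {"deltas": [[[0,0,0],[0,0,0],0],[[0,0,0],[0,0,0],0],[[0,0,0],[0,0,0],0],[[0,0,0],[0,0,0],0],[[0,0,0],[0,0,0],0],[[0,0,0],[0,0,0],0],[[0,0,0],[0,0,0],0],[[0,0,0],[0,0,0],0]]}}

```text
t: 25.68
ee_pos: [0.5025, 0.0713, 0.1112]
tcp_rot: [-3.142, -0.001, -3.074]
ft_force: [-0.0, -1.0, -0.7]
grip_width: 0.179
```

```bash
python3 -c "
from g import *
from h import proj
import cv2
for n in('scene','top'):
    im=env.camera(n)['image'][:,:,::-1].copy(); cv2.imwrite(f'pics/{n}5raw.png',im)
s=env.state();p=s['ee_pos'];print(p)
foot=p+[0,0,.019-.068]
print('foot expected',foot,proj('scene',foot),proj('top',foot),'hole',proj('scene',[.5028,.0714,.025]))
im=cv2.imread('pics/scene5raw.png')
cv2.imwrite('pics/scene5.png',cv2.resize(im[225:305,310:400],None,fx=7,fy=7,interpolation=cv2.INTER_CUBIC))
im=cv2.imread('pics/top5raw.png')
cv2.imwrite('pics/top5.png',cv2.resize(im[220:320,240:360],None,fx=5,fy=5,interpolation=cv2.INTER_CUBIC))
show(([.5028,.0714,.086],np.pi+.0678))"
```

```text
[0.5025 0.0713 0.1112]
foot expected [0.5025 0.0713 0.0622] [360.0361 259.3802] [291.9388 281.4936] hole [358.7748 268.9674]
t 25.78 pos [0.5025 0.0713 0.1112] rot [ 3.1416 -0.001  -3.0743] F [-0.1324 -0.579   0.0039] w 0.174 q [-0.128   0.5626 -0.0825  1.9645  0.0757  0.6184  1.3785]
to [0.5028, 0.0714, 0.086] d mm [-0.3622  0.1232 25.1502] rv [ 0.     -0.001  -0.0005]
```

View pics/scene5.png

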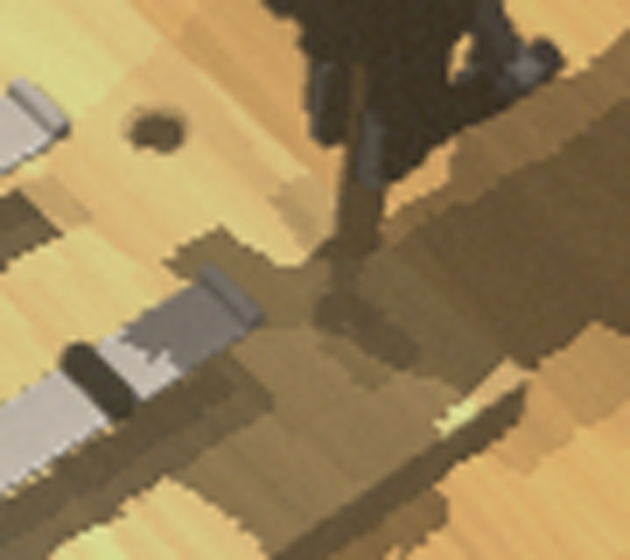

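View pics/top5.png

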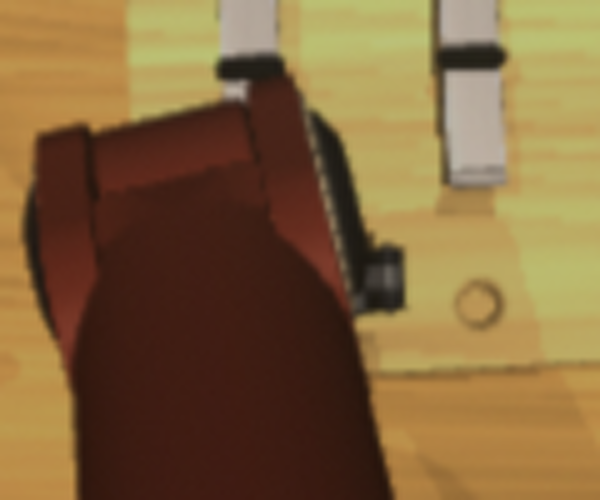

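```bash
python3 -c "
import cv2,numpy as np
im=cv2.imread('pics/scene5raw.png')[235:280,340:390]
im=np.clip((im.astype(float)-20)*2,0,255).astype('uint8')
cv2.imwrite('pics/scene5z.png',cv2.resize(im,None,fx=14,fy=14,interpolation=cv2.INTER_CUBIC))"
```

```text
(no output)
```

View pics/scene5z.png

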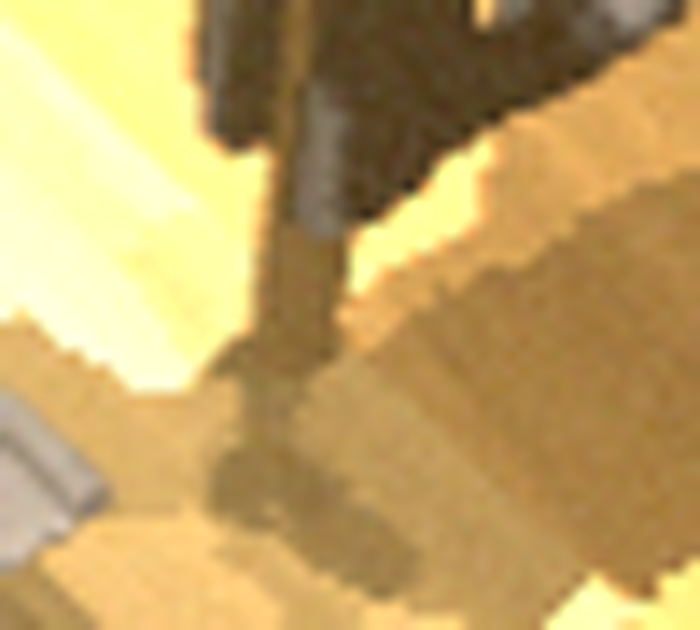

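```bash
python3 -c "
from h import *
p=np.array([.5025,.0713,0])
for z in(.062,.07,.08,.09,.1): 
  q=proj('scene',p+[0,0,z]); print(z,q,((q+.5)-[340,235])*14)
print(((proj('scene',p+[.001,0,.07])-proj('scene',p+[0,0,.07])))*14,((proj('scene',p+[0,.001,.07])-proj('scene',p+[0,0,.07])))*14)
# row-wise edges of peg
im=cv2.imread('pics/scene5raw.png').astype(int)
for r in range(251,263): print(r,[tuple(im[r,c]) and int(im[r,c].sum()) for c in range(354,370)])
"
```

```text
0.062 [360.03356439 259.43794725] [287.46990143 349.13126152]
0.07 [360.29780623 257.33142518] [291.16928724 319.63995251]
0.08 [360.63231334 254.6647521 ] [295.85238678 282.30652936]
0.09 [360.97158563 251.96009123] [300.60219887 244.44127721]
0.1 [361.31572566 249.21662502] [305.42015927 206.03275035]
[-4.79774931  2.7002121 ] [3.71516002 3.97212131]
251 [460, 465, 451, 451, 319, 220, 215, 212, 225, 231, 220, 274, 437, 462, 470, 468]
252 [457, 464, 458, 450, 316, 223, 216, 212, 209, 203, 208, 368, 453, 467, 462, 461]
253 [452, 457, 461, 468, 282, 219, 220, 217, 207, 202, 207, 449, 463, 465, 463, 338]
254 [452, 456, 462, 459, 286, 211, 215, 215, 217, 206, 212, 458, 490, 340, 293, 298]
255 [440, 453, 457, 404, 260, 211, 217, 214, 213, 205, 255, 472, 361, 304, 294, 294]
256 [414, 441, 451, 400, 262, 220, 218, 213, 220, 204, 256, 308, 319, 305, 286, 294]
257 [421, 446, 450, 390, 260, 203, 220, 211, 210, 212, 328, 327, 323, 313, 306, 256]
258 [415, 434, 443, 344, 238, 223, 211, 211, 218, 208, 263, 310, 312, 318, 270, 249]
259 [426, 415, 288, 225, 219, 215, 209, 206, 208, 210, 248, 294, 314, 270, 256, 261]
260 [439, 296, 224, 234, 217, 217, 220, 213, 205, 202, 267, 285, 255, 257, 249, 253]
261 [328, 240, 233, 225, 225, 224, 212, 212, 238, 277, 288, 279, 277, 262, 253, 260]
262 [304, 302, 300, 247, 226, 235, 241, 235, 275, 276, 274, 285, 281, 267, 262, 257]
```

The peg hangs upright, within about 0.3 px of the expected line, with its foot just above hole 0 at scene (358.8,269). I'll shift 0.8 mm forward and go down to the mouth slowly.

Request:
{"fn": "drive_tool", "kwargs": {"deltas": [[[-0.4,0.1,4],[0,0,0],0],[[-0.8,0.1,10],[0,0,0],0],[[-0.8,0.1,17],[0,0,0],0],[[-0.8,0.1,23],[0,0,0],0],[[-0.8,0.1,28],[0,0,0],0],[[-0.8,0.1,32],[0,0,0],0],[[-0.8,0.1,34],[0,0,0],0],[[-0.8,0.1,34],[0,0,0],0]]}}

```text
t: 26.45
ee_pos: [0.5029, 0.0714, 0.0765]
tcp_rot: [-3.141, -0.002, -3.074]
ft_force: [0.3, 0.6, -1.7]
grip_width: 0.175
```

Request:
{"fn": "drive_tool", "kwargs": {"deltas": [[[0,0,1],[0,0,0],0],[[0,0,2],[0,0,0],0],[[0,0,3],[0,0,0],0],[[0,0,4],[0,0,0],0],[[0,0,5],[0,0,0],0],[[0,0,6],[0,0,0],0],[[0,0,7],[0,0,0],0],[[0,0,8],[0,0,0],0]]}}

```text
t: 27.12
ee_pos: [0.5033, 0.0714, 0.069]
tcp_rot: [-3.142, -0.001, -3.074]
ft_force: [-0.3, 0.4, 0.6]
grip_width: 0.177
```

Foot about 6 mm into the hole with no resistance. Continuing.

Request:
{"fn": "drive_tool", "kwargs": {"deltas": [[[0,0,1.5],[0,0,0],0],[[0,0,3],[0,0,0],0],[[0,0,4.5],[0,0,0],0],[[0,0,6],[0,0,0],0],[[0,0,7.5],[0,0,0],0],[[0,0,9],[0,0,0],0],[[0,0,10.5],[0,0,0],0],[[0,0,11.5],[0,0,0],0]]}}

```text
t: 27.78
ee_pos: [0.5032, 0.0713, 0.0574]
tcp_rot: [-3.142, -0.001, -3.074]
ft_force: [0.5, 0.2, -0.2]
grip_width: 0.177
```

Request:
{"fn": "drive_tool", "kwargs": {"deltas": [[[0,0,0.4],[0,0,0],0],[[0,0,0.8],[0,0,0],0],[[0,0,1.2],[0,0,0],0],[[0,0,1.6],[0,0,0],0],[[0,0,2],[0,0,0],0],[[0,0,2.4],[0,0,0],0],[[0,0,2.8],[0,0,0],0],[[0,0,2.8],[0,0,0],0]]}}

```text
t: 28.45
ee_pos: [0.5033, 0.0714, 0.0549]
tcp_rot: [-3.142, -0.001, -3.074]
ft_force: [0.3, -0.4, 1.1]
grip_width: 0.174
```

Request:
{"fn": "drive_tool", "kwargs": {"deltas": [[[0,0,0.3],[0,0,0],0],[[0,0,0.6],[0,0,0],0],[[0,0,0.9],[0,0,0],0],[[0,0,1],[0,0,0],0],[[0,0,1],[0,0,0],0],[[0,0,1],[0,0,0],0],[[0,0,1],[0,0,0],0],[[0,0,1],[0,0,0],0]]}}

```text
t: 29.12
ee_pos: [0.5034, 0.0714, 0.0548]
tcp_rot: [-3.142, -0.0, -3.074]
ft_force: [-2.3, -0.0, 7.8]
grip_width: 0.175
```

Floor reached: TCP stopped at 54.8 mm (54.9 expected) and the force rose to 8 N. I back off 1 mm, open, and check.

Request:
{"fn": "drive_tool", "kwargs": {"deltas": [[[0,0,-0.7],[0,0,0],0],[[0,0,-0.7],[0,0,0],0.25],[[0,0,-0.7],[0,0,0],0.35],[[0,0,-0.7],[0,0,0],0.45],[[0,0,-0.7],[0,0,0],0.5],[[0,0,-0.7],[0,0,0],0.5],[[0,0,-0.7],[0,0,0],0.5],[[0,0,-0.7],[0,0,0],0.5]]}}

```text
t: 29.78
ee_pos: [0.5032, 0.0714, 0.0544]
tcp_rot: [-3.142, -0.001, -3.074]
ft_force: [-0.3, 0.8, 0.9]
grip_width: 0.502
```

Request:
{"fn": "drive_tool", "kwargs": {"deltas": [[[0,0,-4],[0,0,0],0.5],[[0,0,-12],[0,0,0],0.5],[[0,0,-24],[0,0,0],0.5],[[0,0,-38],[0,0,0],0.5],[[0,0,-54],[0,0,0],0.5],[[0,0,-70],[0,0,0],0.5],[[0,0,-86],[0,0,0],0.5],[[0,0,-100],[0,0,0],0.5]]}}

```text
t: 30.45
ee_pos: [0.5036, 0.0714, 0.1564]
tcp_rot: [3.141, 0.001, -3.074]
ft_force: [-0.1, 0.8, -0.3]
grip_width: 0.501
```

Request:
{"fn": "drive_tool", "kwargs": {"deltas": [[[0,10,-8],[0,0,0],0.5],[[0,30,-20],[0,0,0],0.5],[[0,55,-30],[0,0,0],0.5],[[0,82,-40],[0,0,0],0.5],[[0,110,-45],[0,0,0],0.5],[[0,138,-50],[0,0,0],0.5],[[0,164,-50],[0,0,0],0.5],[[0,185,-50],[0,0,0],0.5]]}}

```text
t: 31.12
ee_pos: [0.4898, 0.2597, 0.2053]
tcp_rot: [3.139, -0.0, -3.071]
ft_force: [0.2, 0.1, -0.4]
grip_width: 0.497
```

Request:
{"fn": "drive_tool", "kwargs": {"deltas": [[[0,10,0],[0,0,0],0.5],[[0,15,0],[0,0,0],0.5],[[0,15,0],[0,0,0],0.5],[[0,15,0],[0,0,0],0.5],[[0,15,0],[0,0,0],0.5],[[0,15,0],[0,0,0],0.5],[[0,15,0],[0,0,0],0.5],[[0,15,0],[0,0,0],0.5]]}}

```text
t: 31.78
ee_pos: [0.4902, 0.2701, 0.2046]
tcp_rot: [-3.141, -0.001, -3.076]
ft_force: [-0.0, 0.1, 0.6]
grip_width: 0.499
```

```bash
python3 -c "
from g import *
from h import *
for n in('scene','top'):
    im=env.camera(n)['image'][:,:,::-1].copy(); cv2.imwrite(f'pics/{n}6.png',im)
im=cv2.imread('pics/scene6.png')[225:305,310:400]
cv2.imwrite('pics/scene6z.png',cv2.resize(im,None,fx=7,fy=7,interpolation=cv2.INTER_CUBIC))
im=cv2.imread('pics/top6.png')[220:310,240:360]
cv2.imwrite('pics/top6z.png',cv2.resize(im,None,fx=6,fy=6,interpolation=cv2.INTER_CUBIC))
for z in(.025,.095): print(z,proj('scene',[.503,.0714,z]),proj('top',[.503,.0714,z]))
show()"
```

```text
0.025 [358.7082 269.0055] [292.6908 282.1846]
0.095 [360.9958 250.7188] [291.1138 280.382 ]
t 31.88 pos [0.4901 0.2705 0.2046] rot [-3.1415 -0.001  -3.0751] F [-0.8668  0.0601  0.1154] w 0.498 q [-0.4761  0.5043 -0.1021  1.7233  0.0615  0.9181  1.0342]
```

View pics/scene6z.png

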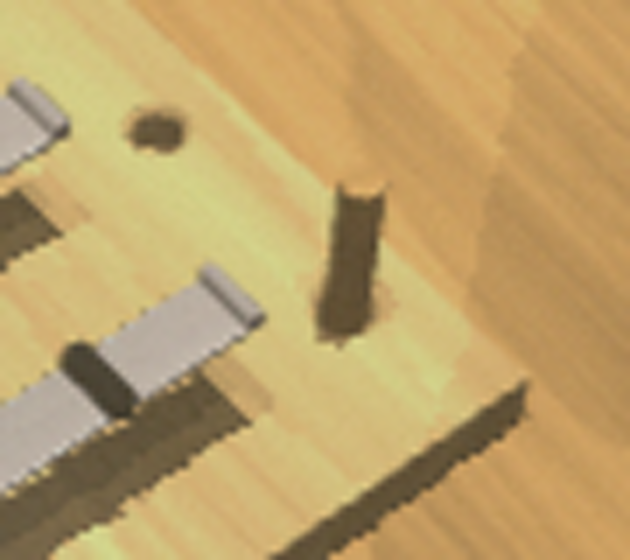

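View pics/top6z.png

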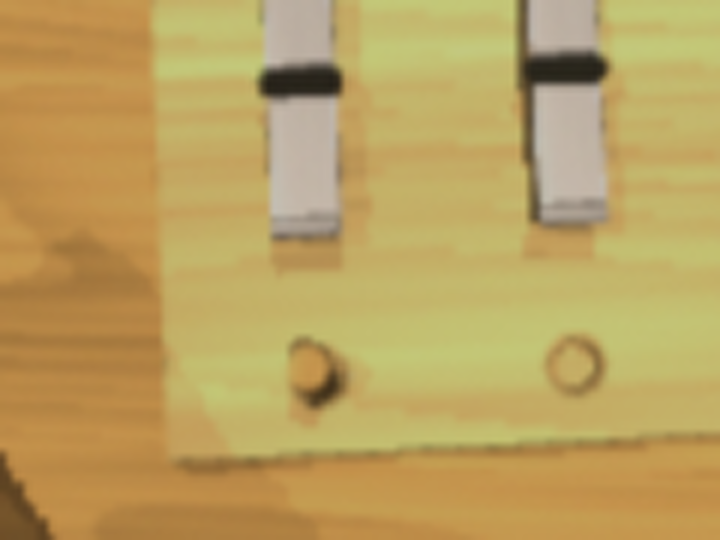

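View pics/scene6.png

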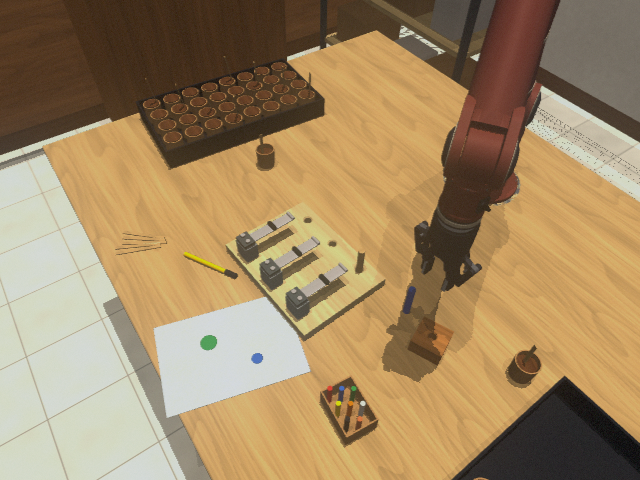

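View pics/top6.png

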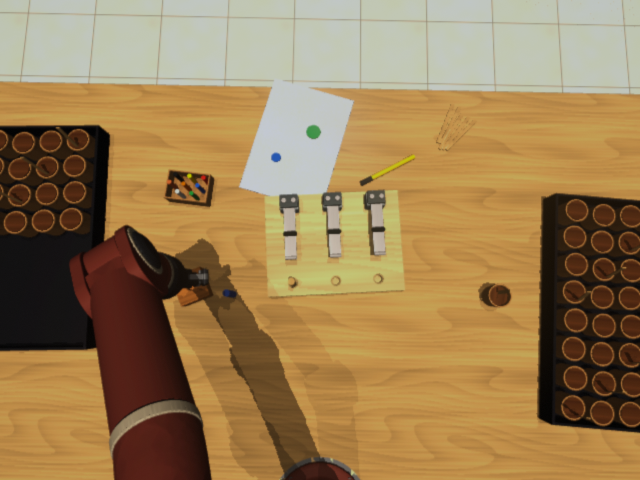

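The peg stands upright in hole 0. Its top is at scene crop (360,183), matching the 95 mm seated prediction (360.5,183). In the top view it is at (312,370) against (310,365). Pots (265,155) and (525,367), crayons (349,410) and the blue peg (409,300) are where they were, the leaf has sprung back, and the robot is clear. Handing in.

```bash
python3 -c "
from station import env
print(env.sign_off()); print(env.state()['t'])"
```

```text
the job is handed in; nothing more can be done
None
the job is handed in; nothing more can be done
```

The slack leaf is the leftmost one. The wooden marker peg now stands fully down in the hole in front of it, released, and the job was handed in at about 32 s of the 72 s allowed.

| Leaf | Gave | At force |
|---|---|---|
| Left | about 10.4 mm | about 6.5 N (last reading 7.2) |
| Middle | about 4.8 mm | about 5.7 N |
| Right | about 5.0 mm | about 5.7 N |

- **Pressing:** I pressed the leaves from left to right and held each for at least half a second. The highest single reading was 7.2 N. Forces are noisy by about 0.7 N, and I only read them at the end of each move call, so a brief peak in between would not show. Early on, the left leaf also dragged the fingers sideways with about 4 N; I eased this off before pressing further.
- **Peg:** The foot went in without resistance and met the floor at 54.8 mm tool height, against 54.9 mm expected. After letting go, the peg's top is where a fully seated peg should show in the scene view. In the top view it is off by about 1 px.
- **Bystanders:** In the last pictures both pots, the crayon box and the blue peg look unmoved. The robot was touching nothing.

No check failed. The one small disagreement was that the ridges measured 2 to 5 mm lower in the images than the stated 83 mm. I used 83 mm for working out how far each leaf gave.

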